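Load the red check tube into the polarimeter

ROBOT

A 6-joint arm with a two-finger parallel gripper is mounted at the origin on the work surface. World frame = base frame: x ahead of the robot, y to its left, z up, the work surface at z = 0. Lengths are in m, angles in rad, forces in N, time in s.
With the tool pointing down it reaches from about 0.35 to 0.85 m from the base axis. Payload 8.1 kg.
Tool frame: the origin (TCP) lies midway between the tips of the shut fingers; the grasp point (between the pads) lies 19 mm behind it; z points along the fingers, y is the line along which they close (so a half turn about z gives the same grasp; the last joint's range is limited). The gripper opens to 93 mm and grips with 3 to 60 N. Pads are 15 mm wide; open, the fingers measure 128 mm over their backs; the gripper's body (75 mm by 188 mm) begins 65 mm behind the grasp point.
Start: joints at [-1.399, 0.13, 1.488, -0, 1.523, -0.085], TCP at [0.152, -0.58, 0.219] pointing down, gripper open.
Joint ranges: [-2.96, 2.96], [-0.89, 2.26], [0.02, 2.5], [-1.34, 4.48], [0, 2.73], [-2.66, 2.66]. Speed limits (rad/s): [2.39, 2.39, 2.79, 3.14, 3.14, 3.14].

INTERFACE

Orientations are given as [roll, pitch, yaw] about the fixed x, y, z axes, in that order (R = Rz(yaw) Ry(pitch) Rx(roll)).
In Python, from bench import bot, eyes, workorder gives the robot as it stands.
- The arm moves only by the tool jog_arm, never from a script. Its argument "targets" is a list of rows, each a list of 7 numbers: the turn, a rotation vector about the tool's x, y, z in rad, then the shift along the tool's x, y, z in mm, then the gripper command: -1 is shut, 1 is fully open, values between are in proportion. In form: [[wx, wy, wz, x, y, z, fingers], ...]. A call has 1 to 8 rows; each row shifts and turns the commanded pose from where the row before left it, along the tool's axes as they then stand; what a row does not reach is not made up. A row lasts 1/8 s, in which the tool goes at most 62.5 mm and 10.7 degrees, less where a joint would pass 70% of its speed; a pose out of reach is approached as far as the arm can. A call is refused whole if a number of a shift passes 62.5 or a number of a turn 0.188, either way. A call with a gripper value outside its range is refused whole. The fingers move at their own pace and stop on an object; "newtons" is the grip in N (left out, the last holds). Time passes only in rows, so rows that do not move let the fingers close. It gives the time, the measured TCP pose, the force, the opening and the grip force at its end, in the units of the state.
- bot.sense(): the state, without advancing time (a new reading comes with each control period).
- eyes.grab_frame(name): name is "scene" or "top" or "wrist"; returns a dict with "image" (420x560x3 uint8, blue, green, red), "fx", "fy", "cx", "cy" (pixels), "extrinsics" (4x4, takes a point from camera to world coordinates). Camera axes: x right, y up, looking along -z (the intrinsics and any distortion apply to the point x, -y, -z); pixel columns grow to the right and rows downward; lengths in m; the calibration is good to about 2 mm. A picture is of the moment at which its call begins. There is no depth.
- workorder.job_done(): hands the job in; it is judged then, once.
The state is a dict: "time_s": time; "joints": joint angles; "qd": joint speeds; "joint_efforts": joint torques, N m; "ee_pos": TCP position; "tcp_rot": TCP orientation; "ft_force": force on the tool from outside, world axes, zero at the start; "wrist_torque": the same for the moment, N m; "finger_gap": finger opening in m; "gripper_force": force on a finger pad.
Only numpy, scipy, OpenCV 4.12 (cv2) and the standard library are available. Lean on these libraries where they do the work, as an engineer would, in place of code of your own. Each camera call takes 0.05 s, during which the arm holds its last target. There are 200 camera calls.

TASK

Open the polarimeter by lifting its lid until the gas struts hold it up by themselves. Then take the red-capped check tube from the sloping stand, lay it gently in the V-groove short of the red bridge and slide it along the groove, under the bridge, until its end touches the brass end stop. Leave the tube lying there and the lid open, and do not disturb the blue-capped tube or the bottles and beaker.

Things in the scene. Friction and masses are not known exactly. Their poses are not given: they have to be found in the camera images.
- lid (a joint): Angle of the blue lid (166 mm deep, 316 mm long, about 0.8 kg): 0 closed, 1.7 rad fully open, just past upright. Hinged along the chamber's far long edge; the free edge rises. Gas struts help: let go below a balance angle of about 0.65 to 0.95 rad (it varies) it falls shut; above it the struts raise it to 1.7 rad and hold it there. Lifting takes under 3 N at the bar.
- lid_bar (a point): Centre of the lid's dark round handle bar, 12 mm thick, 132 mm long, on two steel arms 66 mm either side of the centre, in front of the lid's free edge; 36 mm free between bar and lid edge. Closed, it is 133 mm above the table with 80 mm free under it. Turns with the lid; y runs along the bar, x (when closed) points level from the bar to the hinge.
- lid_hinge (a point): Point on the lid's hinge line at the middle of the lid, 125 mm above the table; y axis along the hinge line. When the lid is closed the bar's centre lies 208 mm towards -x and 8 mm up in this frame.
- polarimeter: White instrument, fixed. Origin on the table under its chamber's middle; x from the bar side to the hinge side, y along the groove, which lies at x = -12 mm. Open-topped chamber 150 mm (x) by 300 mm (y) inside, 8 mm walls, rim 125, floor 45 mm above the table. Plinth: 376 mm long (y), 45 mm high, x from -133 to +83 mm. Thin struts stand outside the chamber's ends.
- end_stop: Brass plate, 50 mm wide, across the end of the groove. Origin on its face where the centre of the tube's end should touch, 90 mm above the table, level with the axis of a tube lying in the groove. y points along the groove away from the stop, x across it, z up. A tube touching the stop has its centre 75 mm from it along y. The chamber wall is 275 mm from the stop.
- groove_mid (a point): Point on the axis of a tube lying in the steel 90 degree V-groove, 125 mm from the stop, 90 mm above the table; axes as end_stop. The groove runs on at least 120 mm both ways along y. Its flanks end 10 mm below the tube's axis and 17 mm either side of it: fingertips beside the tube that go more than 9 mm below the axis hit them.
- bridge (a point): Middle of the top bar of the red bridge over the groove, 116 mm above the table; axes as end_stop. It is 15 mm wide (35 to 50 mm from the stop), its opening is 52 mm wide and reaches 23 mm above the tube's axis, its top 29 mm above it. To be laid clear of the bridge, the tube's centre must be over 125 mm from the stop (up to 190 mm).
- red_tube_mid (a point): Centre of the red-capped check tube: aluminium cylinder 34 mm in diameter, 150 mm long, with 30 mm red ends flush with it, about 0.22 kg, same both ways round. Its y axis runs along the tube. At the start it leans in the stand, sloping 35 degrees, centre 85 mm above the table, rising towards its +y end; it rests on two saddles at 52 mm either side of its centre, with 80 mm free between them.
- blue_tube_mid (a point): Centre of the blue-capped tube, otherwise like the red one, in the other place of the stand. To be left alone.
- stand: White sloping stand, 180 mm (x) by 150 mm (y), fixed. Origin on the table under its centre. Two places at x = -55 and +55 mm hold the tubes, which rise towards its +y at 35 degrees from level, the lower end against a foot plate. Which tube is in which place varies.
- dropper: Small amber bottle, 40 mm in diameter, 85 mm high, loose; origin at the centre of its base.
- wash: Clear bottle with a blue cap, 64 mm in diameter, 160 mm high, loose; origin at the centre of its base.
- beaker: Glass beaker, 80 mm in diameter, 100 mm high, loose; origin at the centre of its base.
Things that resemble listed ones, but are neither listed nor needed, are in the scene too. Leave any green look-alike of the part that bears red_tube_mid alone.

How it is judged:
By the outcome, as a careful person would: the job done as asked, in the order asked, and still so for the second after the job is handed in, with the robot touching nothing.
It also fails if it takes over 72 s, if anything falls off the work surface, if the arm or the gripper's body presses on something with over 40 N, if the wrist force passes 120 N, or if a joint passes its speed limit or range.

## Working session

There is one attempt and no reset: what is moved stays moved. The work goes in short steps, Python scripts to look and compute and a tool call to move; the robot and the scene stay as the last step left them, time stands still between calls to the robot, and variables do not carry over. Pictures are saved under pics/ and viewed, at most 10 in all, crops included, and the job is handed in when it is done.

Besides the shell and the picture viewer there is one more tool, called after "Request:" as name(argument=value, ...), one argument or row to a line, values as JSON. jog_arm: Moves the arm, as the interface text tells. Its arguments: {"type":"object","properties":{"targets":{"type":"array"},"newtons":{"type":"number"}},"required":["targets"]}

```bash
ls; mkdir -p pics
python3 - <<'E'
from bench import bot, eyes
import cv2, numpy as np
print(bot.sense())
for n in ("scene","top"):
    f=eyes.grab_frame(n); cv2.imwrite(f"pics/{n}0.png",f["image"]); print(n,f["fx"],f["fy"],f["cx"],f["cy"],np.round(f["extrinsics"],4).tolist(),[k for k in f])
E
```

```text
pics
{'time_s': 0.0, 'joints': array([-1.39936595e+00,  1.31135836e-01,  1.48926623e+00,  1.10836217e-05,
        1.52298822e+00, -8.53910156e-02]), 'qd': array([-0.00044428, -0.00093315, -0.00102354, -0.00013186,  0.00035147,
       -0.00059169]), 'joint_efforts': array([ 1.13064016e-03, -5.59837282e+01, -4.91753626e+01,  7.67898420e-02,
        3.52476630e-02, -1.01330422e-04]), 'ee_pos': array([ 0.15233963, -0.57976025,  0.21760974]), 'tcp_rot': array([-3.13980252e+00, -1.64344198e-04,  2.56820709e-01]), 'ft_force': array([-0.45909358,  0.13578797, -0.47329284]), 'wrist_torque': array([ 0.01873461, -0.02231259,  0.05972694]), 'gripper_force': 0.0, 'finger_gap': 0.09246684479431283}
scene 490.1456384009161 490.1456384009161 294.10511771791664 216.2535454315459 [[-0.2969, -0.5728, 0.764, 1.3685], [0.9549, -0.1756, 0.2395, 0.2104], [-0.003, 0.8007, 0.5991, 0.8216], [0.0, 0.0, 0.0, 1.0]] ['image', 'fx', 'fy', 'cx', 'cy', 'extrinsics']
top 493.15763307121443 493.15763307121443 283.7835557177094 210.68380232133907 [[-0.007, 0.9746, -0.2239, 0.149], [-1.0, -0.0077, -0.002, -0.0761], [-0.0037, 0.2239, 0.9746, 1.5897], [0.0, 0.0, 0.0, 1.0]] ['image', 'fx', 'fy', 'cx', 'cy', 'extrinsics']
```

View pics/scene0.png

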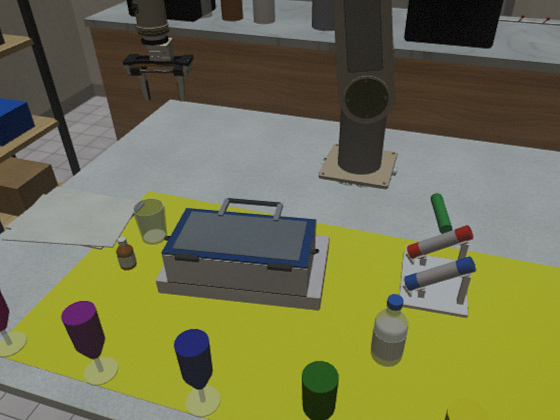

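View pics/top0.png

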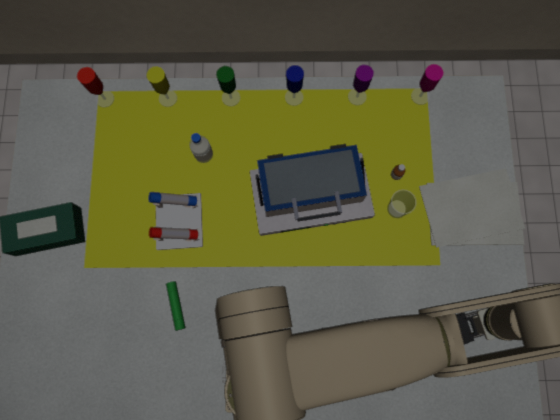

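Scene: the lid bar faces the robot (top ≈(318,212)), and the red tube is the nearer one in the stand (top ≈(150–197,234)). I'll crop in closer for pixel positions.

```bash
cat > h.py <<'E'
import numpy as np, cv2
from bench import bot, eyes
from scipy.spatial.transform import Rotation as R
def ray(f,u,v):
    E=f["extrinsics"]; d=E[:3,:3]@np.array([(u-f["cx"])/f["fx"],-(v-f["cy"])/f["fy"],-1]); return E[:3,3],d
def atz(f,u,v,z):
    o,d=ray(f,u,v); return o+d*(z-o[2])/d[2]
def tri(*rs):
    A=sum(np.eye(3)-np.outer(d,d)/(d@d) for o,d in rs); b=sum((np.eye(3)-np.outer(d,d)/(d@d))@o for o,d in rs); return np.linalg.solve(A,b)
def proj(f,p):
    E=f["extrinsics"]; c=E[:3,:3].T@(np.asarray(p)-E[:3,3]); return np.array([f["cx"]+f["fx"]*c[0]/-c[2], f["cy"]-f["fy"]*c[1]/-c[2]])
def tool(p=None):
    s=bot.sense(); return s["ee_pos"],R.from_euler("xyz",s["tcp_rot"])
def to_tool(target):  # mm in tool axes
    p,r=tool(); return r.inv().apply(np.asarray(target)-p)*1000
E
python3 - <<'E'
import cv2
t=cv2.imread("pics/top0.png")[130:260,140:380]
s=cv2.imread("pics/scene0.png")[185:305,155:485]
cv2.imwrite("pics/tc.png",cv2.resize(t,None,fx=3.3,fy=3.3,interpolation=cv2.INTER_CUBIC))
cv2.imwrite("pics/sc.png",cv2.resize(s,None,fx=2.4,fy=2.4,interpolation=cv2.INTER_CUBIC))
E
```

```text
(no output)
```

View pics/tc.png

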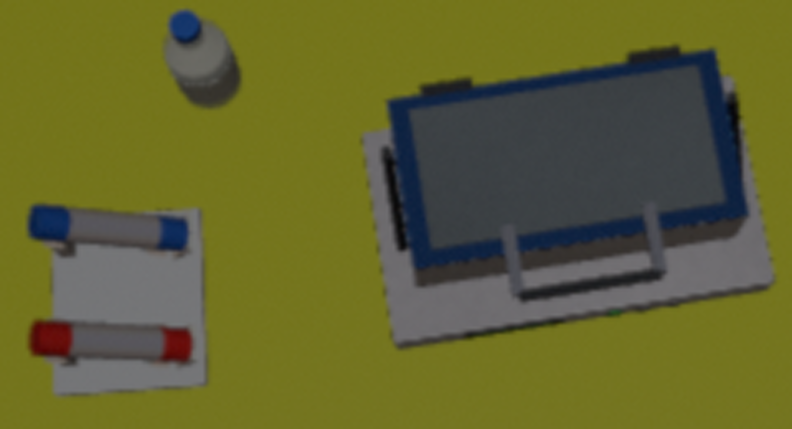

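View pics/sc.png

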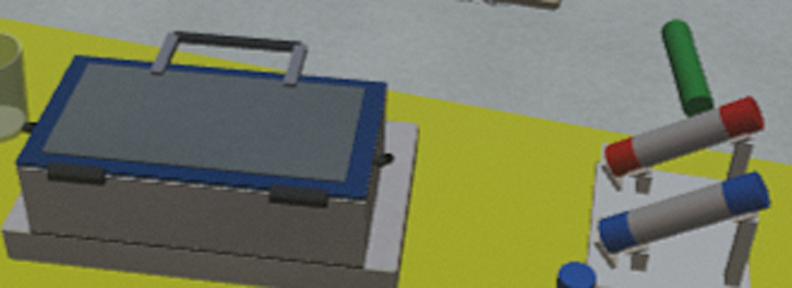

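The crops show: bar ends at tc (518,294) and (663,274); lid corners (389,101), (714,52), (746,214) and (420,262); red tube from (30,338), the high end, to (191,346).

Run:
```python
from h import *
np.set_printoptions(precision=4,suppress=True)
T=eyes.grab_frame("top");S=eyes.grab_frame("scene")
t=lambda u,v:(140+(u+.5)/3.3-.5,130+(v+.5)/3.3-.5)
s=lambda u,v:(155+(u+.5)/2.4-.5,185+(v+.5)/2.4-.5)
a=atz(T,*t(518,294),.133);b=atz(T,*t(663,274),.133);print("bar",a,b,(a+b)/2,np.linalg.norm(a-b))
print("bar scene",atz(S,*s(172,36),.133),atz(S,*s(304,46),.133))
L=np.array([atz(T,*t(*q),.13) for q in((389,101),(714,52),(746,214),(420,262))]);print("lid",L,L.mean(0))
d=L[1]-L[0];e=L[2]-L[3];print(np.degrees([np.arctan2(-v[0],-v[1]) for v in(d,e,b-a)]),np.linalg.norm(d),np.linalg.norm(L[3]-L[0]))
P=np.array([atz(T,*t(*q),0.045) for q in((397,347),(773,287))]);print("plinth front",P,np.degrees(np.arctan2(*(P[0]-P[1])[:2])),np.linalg.norm(P[0]-P[1]))
m=tri(ray(T,*t(110,342)),ray(S,*s(685,137)));print("tube mid",m)
hi=tri(ray(T,*t(50,339)),ray(S,*s(741,118)));lo=tri(ray(T,*t(178,345)),ray(S,*s(620,158)));print("caps",hi,lo,np.linalg.norm(hi-lo), hi-lo)
B=np.array([atz(T,*t(*q),0.003) for q in((54,394),(206,383),(198,209))]);print("stand",B)
print(bot.sense()["joints"])
```

```text
bar [ 0.4584 -0.1116  0.133 ] [ 0.4761 -0.2448  0.133 ] [ 0.4673 -0.1782  0.133 ] 0.1343835103052185
bar scene [ 0.4743 -0.2442  0.133 ] [ 0.4514 -0.1093  0.133 ]
lid [[ 0.646   0.0075  0.13  ]
 [ 0.6922 -0.3006  0.13  ]
 [ 0.5332 -0.3239  0.13  ]
 [ 0.4899 -0.0218  0.13  ]] [ 0.5903 -0.1597  0.13  ]
[-8.5437 -8.1549 -7.5727] 0.3115736738580442 0.1588019765176011
plinth front [[ 0.4258  0.0034  0.045 ]
 [ 0.4821 -0.3613  0.045 ]] -8.77138721784654 0.3690690476470688
tube mid [0.4253 0.2717 0.0857]
caps [0.4226 0.3186 0.1185] [0.4289 0.215  0.0473] 0.1259170091730932 [-0.0063  0.1037  0.0712]
stand [[0.389  0.3429 0.003 ]
 [0.3988 0.1936 0.003 ]
 [0.5762 0.207  0.003 ]]
[-1.3994  0.1309  1.4889  0.      1.523  -0.0854]
```

Measurements fit the given sizes: bar centre ≈(0.467,-0.178), polarimeter yaw ≈8.3°, tube centre (0.425,0.272,0.086), stand yaw ≈3.6°. Next I plan the move above the bar.

```bash
cat >> h.py <<'E'
def down(yaw): return R.from_euler("xyz",[np.pi,0,yaw])
def plan(pts,fing,start=None):
    """pts: list of (pos,R,n); prints rows in tool axes from measured pose"""
    p,r=start or tool(); out=[]
    for q,rq,n in pts:
        p0,r0=p,r; w=(r0.inv()*rq).as_rotvec()
        for k in range(1,n+1):
            pn=p0+(np.asarray(q)-p0)*k/n; rn=r0*R.from_rotvec(w*k/n)
            out.append([round(float(x),3) for x in (r.inv()*rn).as_rotvec()]+[round(float(x),1) for x in r.inv().apply(pn-p)*1000]+[fing]); p,r=pn,rn
    for o in out: print(o)
E
python3 - <<'E'
from h import *
plan([([.467,-.178,.2],down(1.717),10)],-.35)
E
```

```text
[-0.0, -0.0, -0.146, 40.6, -30.9, 1.8, -0.35]
[-0.0, -0.0, -0.146, 44.7, -24.6, 1.8, -0.35]
[-0.0, -0.0, -0.146, 47.8, -17.9, 1.8, -0.35]
[-0.0, -0.0, -0.146, 49.9, -10.7, 1.8, -0.35]
[-0.0, -0.0, -0.146, 50.9, -3.4, 1.8, -0.35]
[-0.0, -0.0, -0.146, 50.9, 4.1, 1.8, -0.35]
[-0.0, -0.0, -0.146, 49.7, 11.5, 1.8, -0.35]
[-0.0, -0.0, -0.146, 47.6, 18.6, 1.8, -0.35]
[-0.0, -0.0, -0.146, 44.3, 25.3, 1.8, -0.35]
[-0.0, -0.0, -0.146, 40.2, 31.5, 1.8, -0.35]
```

Request:
jog_arm(
  targets=[
    [0,0,-0.146,40.6,-30.9,1.8,-0.35],
    [0,0,-0.146,44.7,-24.6,1.8,-0.35],
    [0,0,-0.146,47.8,-17.9,1.8,-0.35],
    [0,0,-0.146,49.9,-10.7,1.8,-0.35],
    [0,0,-0.146,50.9,-3.4,1.8,-0.35],
    [0,0,-0.146,50.9,4.1,1.8,-0.35],
    [0,0,-0.146,49.7,11.5,1.8,-0.35],
    [0,0,-0.146,47.6,18.6,1.8,-0.35],
  ],
  newtons=15,
)

```text
time_s: 1.2
ee_pos: [0.4049, -0.2574, 0.2042]
tcp_rot: [3.141, 0.0, 1.43]
ft_force: [1.1, -1.1, -0.6]
finger_gap: 0.0303
gripper_force: 0.0
```

Request:
jog_arm(
  targets=[
    [0,0,-0.146,44.3,25.3,1.8,-0.35],
    [0,0,-0.146,40.2,31.5,1.8,-0.35],
    [0,0,0,0,0,0,-0.35],
    [0,0,0,0,0,0,-0.35],
  ],
)

```text
time_s: 1.7
ee_pos: [0.4667, -0.1787, 0.2005]
tcp_rot: [-3.141, 0.0, 1.716]
ft_force: [-0.6, -0.5, -1.2]
finger_gap: 0.03
gripper_force: 0.0
```

Run:
```python
from h import *
f=eyes.grab_frame("wrist"); cv2.imwrite("pics/w1.png",f["image"])
s=bot.sense();print(s["time_s"],s["ee_pos"],s["tcp_rot"],s["finger_gap"],s["joints"],s["ft_force"])
print("bar ends proj",proj(f,[.4584,-.1116,.133]),proj(f,[.4761,-.2448,.133]),proj(f,[.467,-.178,.133]),np.round(f["extrinsics"],3).tolist())
plan([([.467,-.178,.114],down(1.717),4)],-.35)
```

```text
1.75 [ 0.46657397 -0.17917829  0.20051764] [-3.14102974e+00  2.03680780e-04  1.71510904e+00] 0.030278697889896428 [-4.68912967e-01 -1.34069371e-01  1.78538777e+00 -4.92111047e-04
  1.49061739e+00 -6.13186120e-01] [ 0.46564225 -0.49091604  0.40355068]
bar ends proj [281.86868303 123.1161641 ] [278.79814819 313.72818935] [279.90845388 224.5867152 ] [[0.989, -0.142, -0.034, 0.456], [0.146, 0.959, 0.244, -0.111], [-0.002, -0.246, 0.969, 0.366], [0.0, 0.0, 0.0, 1.0]]
[-0.0, 0.0, -0.0, 0.3, 0.2, 21.6, -0.35]
[-0.0, 0.0, -0.0, 0.3, 0.2, 21.6, -0.35]
[-0.0, 0.0, -0.0, 0.3, 0.2, 21.6, -0.35]
[-0.0, 0.0, -0.0, 0.3, 0.2, 21.6, -0.35]
```

View pics/w1.png

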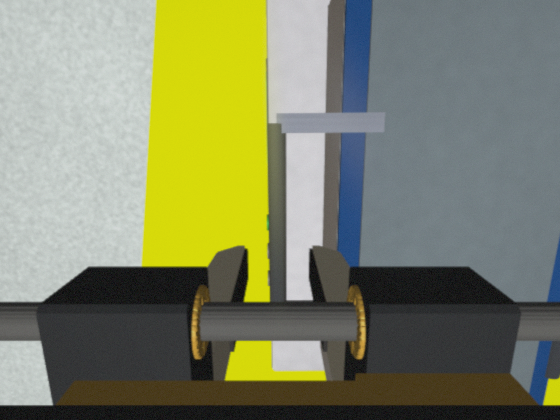

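The wrist view shows the bar at column ≈278, centred between the fingertips (≈245 and ≈312), and its end arm at row 122 as predicted. Going down to grip it.

Request:
jog_arm(
  targets=[
    [0,0,0,0,0,21.6,-0.35],
    [0,0,0,0,0,21.6,-0.35],
    [0,0,0,0,0,21.6,-0.35],
    [0,0,0,0,0,21.6,-0.35],
    [0,0,0,0,0,0,-1],
    [0,0,0,0,0,0,-1],
    [0,0,0,0,0,0,-1],
  ],
  newtons=15,
)

```text
time_s: 2.62
ee_pos: [0.4662, -0.1795, 0.1151]
tcp_rot: [-3.14, 0.001, 1.716]
ft_force: [-6.5, -1.2, 1.8]
finger_gap: 0.0115
gripper_force: 15.0
```

Run:
```python
from h import *
th=np.radians(8.3); x=np.array([np.cos(th),np.sin(th),0]); z=np.array([0,0,1])
p,r=tool(); rho=np.hypot(.208,.008); a0=np.arctan2(.008,.208)
pos=lambda a: p+x*(rho*np.cos(a0)-rho*np.cos(a0+a))+z*(rho*np.sin(a0+a)-rho*np.sin(a0))
print(p)
plan([(pos(a),r,1) for a in np.linspace(0,1.6,25)[1:]],-1,(p,r))
```

```text
[ 0.46622474 -0.1795464   0.11514489]
[0.0, 0.0, 0.0, -0.0, 1.0, -13.8, -1]
[0.0, 0.0, 0.0, -0.0, 1.9, -13.7, -1]
[0.0, 0.0, 0.0, -0.0, 2.8, -13.6, -1]
[0.0, 0.0, 0.0, -0.0, 3.7, -13.4, -1]
[0.0, 0.0, 0.0, -0.0, 4.6, -13.1, -1]
[0.0, 0.0, 0.0, -0.0, 5.4, -12.8, -1]
[0.0, 0.0, 0.0, -0.0, 6.3, -12.4, -1]
[0.0, 0.0, 0.0, -0.0, 7.1, -11.9, -1]
[0.0, 0.0, 0.0, -0.0, 7.9, -11.4, -1]
[0.0, 0.0, 0.0, -0.0, 8.6, -10.9, -1]
[0.0, 0.0, 0.0, -0.0, 9.3, -10.3, -1]
[0.0, 0.0, 0.0, -0.0, 10.0, -9.6, -1]
[0.0, 0.0, 0.0, -0.0, 10.6, -8.9, -1]
[0.0, 0.0, 0.0, -0.0, 11.2, -8.2, -1]
[0.0, 0.0, 0.0, -0.0, 11.7, -7.5, -1]
[0.0, 0.0, 0.0, -0.0, 12.2, -6.7, -1]
[0.0, 0.0, 0.0, -0.0, 12.6, -5.8, -1]
[0.0, 0.0, 0.0, -0.0, 12.9, -5.0, -1]
[0.0, 0.0, 0.0, -0.0, 13.3, -4.1, -1]
[0.0, 0.0, 0.0, -0.0, 13.5, -3.2, -1]
[0.0, 0.0, 0.0, -0.0, 13.7, -2.3, -1]
[0.0, 0.0, 0.0, -0.0, 13.8, -1.4, -1]
[0.0, 0.0, 0.0, -0.0, 13.9, -0.5, -1]
[0.0, 0.0, 0.0, -0.0, 13.9, 0.5, -1]
```

Request:
jog_arm(
  targets=[
    [0,0,0,0,1.0,-13.8,-1],
    [0,0,0,0,1.9,-13.7,-1],
    [0,0,0,0,2.8,-13.6,-1],
    [0,0,0,0,3.7,-13.4,-1],
    [0,0,0,0,4.6,-13.1,-1],
    [0,0,0,0,5.4,-12.8,-1],
    [0,0,0,0,6.3,-12.4,-1],
    [0,0,0,0,7.1,-11.9,-1],
  ],
)

```text
time_s: 3.62
ee_pos: [0.4975, -0.1748, 0.2207]
tcp_rot: [-3.137, 0.001, 1.715]
ft_force: [-13.8, -2.0, 6.1]
finger_gap: 0.0115
gripper_force: 15.0
```

Request:
jog_arm(
  targets=[
    [0,0,0,0,7.0,-11.4,-1],
    [0,0,0,0,7.6,-10.9,-1],
    [0,0,0,0,9.0,-10.3,-1],
    [0,0,0,0,10.0,-9.6,-1],
    [0,0,0,0,10.6,-8.9,-1],
    [0,0,0,0,11.2,-8.2,-1],
    [0,0,0,0,11.7,-7.5,-1],
    [0,0,0,0,12.2,-6.7,-1],
  ],
)

```text
time_s: 4.62
ee_pos: [0.5784, -0.1624, 0.2954]
tcp_rot: [3.139, 0.001, 1.716]
ft_force: [-1.7, 1.1, 2.6]
finger_gap: 0.0114
gripper_force: 15.0
```

Request:
jog_arm(
  targets=[
    [0,0,0,0,12.6,-5.8,-1],
    [0,0,0,0,12.9,-5.0,-1],
    [0,0,0,0,13.3,-4.1,-1],
    [0,0,0,0,13.5,-3.2,-1],
    [0,0,0,0,13.7,-2.3,-1],
    [0,0,0,0,13.8,-1.4,-1],
  ],
)

```text
time_s: 5.38
ee_pos: [0.6577, -0.1504, 0.3159]
tcp_rot: [3.14, 0.0, 1.717]
ft_force: [1.6, 2.3, -0.7]
finger_gap: 0.0111
gripper_force: 15.0
```

Request:
jog_arm(
  targets=[
    [0,0,0,0,0,0,1],
    [0,0,0,0,3,-2,1],
    [0,0,0,0,3,-30,1],
    [0,0,0,0,0,-45,1],
    [0,0,0,0,-30,-20,1],
    [0,0,0,0,-60,0,1],
    [0,0,0,0,-60,0,1],
    [0,0,0,0,-60,0,1],
  ],
)

```text
time_s: 6.38
ee_pos: [0.4527, -0.1805, 0.4116]
tcp_rot: [3.141, 0.001, 1.716]
ft_force: [-0.6, -1.1, 1.2]
finger_gap: 0.0867
gripper_force: 0.0
```

Run:
```python
from h import *
f=eyes.grab_frame("top"); cv2.imwrite("pics/t2.png",f["image"]);g=eyes.grab_frame("scene")
a=cv2.resize(f["image"][110:260,230:400],None,fx=3.4,fy=3.4,interpolation=cv2.INTER_CUBIC)
b=cv2.resize(g["image"][130:310,140:340],None,fx=2,fy=2,interpolation=cv2.INTER_CUBIC)
b=b[:,:,:]; c=np.zeros((510,578+222,3),np.uint8); c[:,:578]=a[:510]; c[:360,578:]=cv2.resize(b,(222,200))[:200].repeat(1,0) if False else c[:360,578:]; 
cv2.imwrite("pics/t2c.png",a)
s=bot.sense();print(s["time_s"],s["ee_pos"],s["tcp_rot"],s["joints"])
```

```text
6.475 [ 0.45026091 -0.18068427  0.41240415] [-3.14159213e+00  1.58690267e-03  1.71372740e+00] [-4.86340985e-01 -1.74389146e-01  1.43865940e+00 -1.34559389e-03
  1.87638858e+00 -6.29677494e-01]
```

View pics/t2c.png

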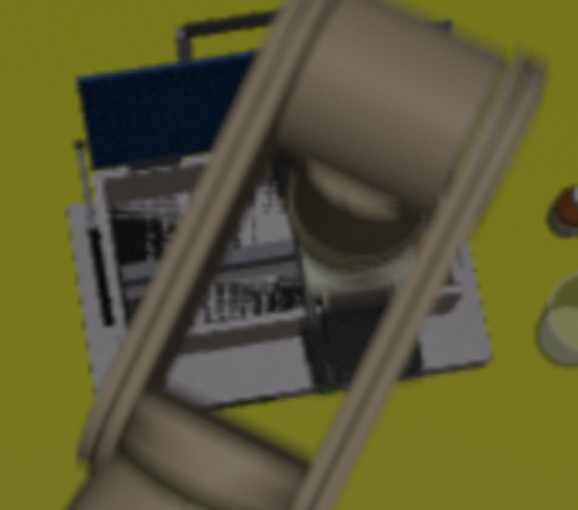

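The lid stands open by itself; the arm hides the chamber for now. On to the tube.

```bash
cat >> h.py <<'E'
def frame(th,tilt):
    x=np.array([np.cos(th),np.sin(th),0]); t=np.array([-np.sin(th)*np.cos(tilt),np.cos(th)*np.cos(tilt),np.sin(tilt)])
    return R.from_matrix(np.c_[t,x,np.cross(t,x)])
E
python3 - <<'E'
from h import *
r=frame(np.radians(3.6),np.radians(35)); z=r.as_matrix()[:,2]; m=np.array([.4265,.2716,.0852])
r1=frame(np.radians(5),np.radians(20))
plan([([.44,.11,.33],r1,6),(m-z*.10,r,4)],1)
E
```

```text
[-0.002, 0.058, 0.009, 48.2, 5.2, 13.7, 1]
[-0.002, 0.058, 0.009, 47.4, 4.7, 16.5, 1]
[-0.002, 0.058, 0.009, 46.4, 4.3, 19.2, 1]
[-0.002, 0.058, 0.009, 45.2, 3.8, 21.9, 1]
[-0.002, 0.058, 0.009, 43.9, 3.4, 24.5, 1]
[-0.002, 0.058, 0.009, 42.4, 2.9, 27.0, 1]
[-0.003, 0.065, 0.005, 10.7, -0.2, 47.2, 1]
[-0.003, 0.065, 0.005, 7.6, -0.4, 47.8, 1]
[-0.003, 0.065, 0.005, 4.4, -0.5, 48.2, 1]
[-0.003, 0.065, 0.005, 1.3, -0.7, 48.4, 1]
```

Request:
jog_arm(
  targets=[
    [-0.002,0.058,0.009,48.2,5.2,13.7,1],
    [-0.002,0.058,0.009,47.4,4.7,16.5,1],
    [-0.002,0.058,0.009,46.4,4.3,19.2,1],
    [-0.002,0.058,0.009,45.2,3.8,21.9,1],
    [-0.002,0.058,0.009,43.9,3.4,24.5,1],
    [-0.002,0.058,0.009,42.4,2.9,27.0,1],
    [-0.003,0.065,0.005,10.7,-0.2,47.2,1],
    [-0.003,0.065,0.005,7.6,-0.4,47.8,1],
  ],
)

```text
time_s: 7.48
ee_pos: [0.4392, 0.1634, 0.2473]
tcp_rot: [3.135, -0.479, 1.653]
ft_force: [0.4, -0.5, -0.2]
finger_gap: 0.0932
gripper_force: 0.0
```

Request:
jog_arm(
  targets=[
    [-0.003,0.065,0.005,4.4,-0.5,48.2,1],
    [-0.003,0.065,0.005,1.3,-0.7,48.4,1],
    [0,0,0,0,0,0,1],
    [0,0,0,0,0,0,1],
  ],
)

```text
time_s: 7.98
ee_pos: [0.4351, 0.2139, 0.1679]
tcp_rot: [3.134, -0.607, 1.643]
ft_force: [0.4, 0.5, 0.0]
finger_gap: 0.0932
gripper_force: 0.0
```

Run:
```python
from h import *
f=eyes.grab_frame("top"); np.savez("t3.npz",**f); cv2.imwrite("pics/t3.png",f["image"]);w=eyes.grab_frame("wrist")
a=cv2.resize(f["image"][115:255,235:395],(600,525),interpolation=cv2.INTER_CUBIC)
cv2.imwrite("pics/t3c.png",a); 
m=np.array([.4265,.2716,.0852]);r=frame(np.radians(3.6),np.radians(35));t=r.as_matrix()[:,0]
im=w["image"].copy()
for k in(-.075,-.045,0,.045,.075): cv2.circle(im,tuple(int(v) for v in proj(w,m+t*k)),3,(0,255,0),-1)
cv2.imwrite("pics/w3.png",im)
s=bot.sense();print(s["time_s"],s["ee_pos"],s["tcp_rot"],s["joints"])
z=r.as_matrix()[:,2]
plan([(m+z*.006,r,5)],1)
```

```text
8.075 [0.43602512 0.21382626 0.16871808] [ 3.13135762 -0.60663294  1.64430869] [-0.11689664 -0.20267216  2.03161411  0.60100112  1.4554146  -0.30245049]
[0.001, 0.001, 0.002, 0.1, -1.3, 21.6, 1]
[0.001, 0.001, 0.002, 0.0, -1.2, 21.6, 1]
[0.001, 0.001, 0.002, 0.0, -1.2, 21.6, 1]
[0.001, 0.001, 0.002, 0.0, -1.2, 21.6, 1]
[0.001, 0.001, 0.002, -0.0, -1.2, 21.6, 1]
```

View pics/t3c.png

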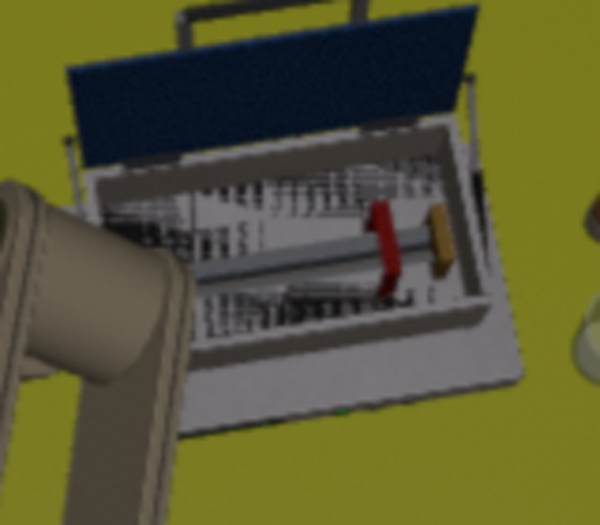

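View pics/w3.png

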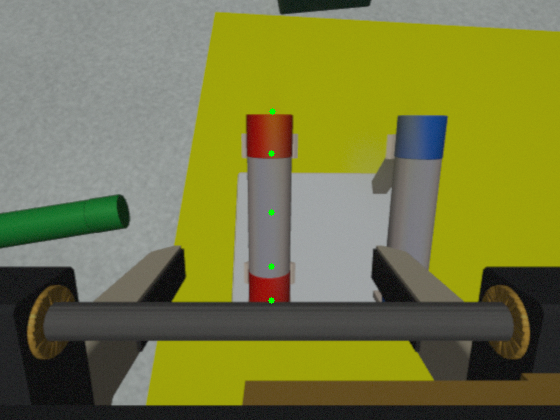

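The wrist view puts the red tube on my projected axis (column 271, about 2–3 mm lower along it). The top crop shows the brass stop at the -y end (≈(433,240)), with the red bridge at (385,245) before it.

Request:
jog_arm(
  targets=[
    [0,0,0,-0.5,-1.5,21.6,1],
    [0,0,0,-0.5,-1.5,21.6,1],
    [0,0,0,-0.5,-1.5,21.6,1],
    [0,0,0,-0.5,-1,21.6,1],
    [0,0,0,0,-1,21.6,1],
    [0,0,0,0,0,0,-1],
    [0,0,0,0,0,0,-1],
    [0,0,0,0,0,0,-1],
  ],
  newtons=30,
)

```text
time_s: 9.07
ee_pos: [0.4252, 0.2736, 0.0776]
tcp_rot: [3.134, -0.608, 1.643]
ft_force: [1.1, 0.4, 0.5]
finger_gap: 0.0675
gripper_force: 0.0
```

Run:
```python
from h import *
np.set_printoptions(precision=4,suppress=True)
s=bot.sense();print(s["time_s"],s["ee_pos"],s["tcp_rot"],s["finger_gap"],s["gripper_force"],s["ft_force"])
f=dict(np.load("t3.npz"))
c=lambda u,v:(235+(u+.5)/3.75-.5,115+(v+.5)/3.75-.5)
# geometry estimate
th=np.radians(8.3);X=np.array([np.cos(th),np.sin(th),0]);Y=np.array([-np.sin(th),np.cos(th),0])
hinge=np.array([.467,-.178,0])+.208*X; O=hinge-.083*X   # polarimeter origin if hinge at x=+83
print("hinge",hinge,"O",O)
g=O-.012*X; stop=g-.125*Y; print("stop pred",stop)
for n,p in (("stop",stop+[0,0,.09]),("bridge",stop+.0425*Y+[0,0,.119])): print(n,(proj(f,p)-[235-.5,115-.5])*3.75-.5)
print("bridge meas",atz(f,*c(386,246),.119),"pred",stop+.0425*Y)
for q in((376,203),(396,200),(383,292),(398,290)): print("bridge corner",atz(f,*c(*q),.119))
for q in((429,205),(433,275)): print("stop top face edge",atz(f,*c(*q),.1))
for q in((92,172),(455,118),(490,302)): print("rim corner",(atz(f,*c(*q),.125)-O)@np.c_[X,Y])
```

```text
9.075 [0.4252 0.2736 0.0776] [ 3.1338 -0.6081  1.6426] 0.0675435425578318 0.0 [1.0848 0.4054 0.4803]
hinge [ 0.6728 -0.148   0.    ] O [ 0.5907 -0.16    0.    ]
stop pred [ 0.5969 -0.2854  0.    ]
stop [435.0198 239.0196]
bridge [389.0118 236.4511]
bridge meas [ 0.5825 -0.2406  0.119 ] pred [ 0.5907 -0.2433  0.    ]
bridge corner [ 0.6198 -0.2334  0.119 ]
bridge corner [ 0.6223 -0.2501  0.119 ]
bridge corner [ 0.5432 -0.2369  0.119 ]
bridge corner [ 0.5448 -0.2493  0.119 ]
stop top face edge [ 0.6238 -0.28    0.1   ]
stop top face edge [ 0.5626 -0.2811  0.1   ]
rim corner [0.079  0.1528]
rim corner [ 0.0797 -0.1543]
rim corner [-0.0813 -0.1534]
```

Request:
jog_arm(
  targets=[
    [0,0,0,0,0,0,-1],
    [0,0,0,0,0,0,-1],
    [0,0,0,0,0,0,-1],
    [0,0,0,0,0,0,-1],
  ],
)

```text
time_s: 9.57
ee_pos: [0.4251, 0.2738, 0.0767]
tcp_rot: [3.134, -0.608, 1.642]
ft_force: [5.3, -1.1, 0.4]
finger_gap: 0.0331
gripper_force: 30.0
```

The tube is gripped at the right width (33 mm). I'll lift it square to its axis and check the groove line numerically in the stored top image.

Request:
jog_arm(
  targets=[
    [0,0,0,0,0,-8,-1],
    [0,0,0,0,0,-16,-1],
    [0,0,0,0,0,-25,-1],
    [0,0,0,0,0,-35,-1],
    [0,0,0,0,0,-45,-1],
  ],
)

```text
time_s: 10.2
ee_pos: [0.4273, 0.1994, 0.1828]
tcp_rot: [3.139, -0.608, 1.641]
ft_force: [0.8, 0.1, -2.2]
finger_gap: 0.0331
gripper_force: 30.0
```

Run:
```python
from h import *
f=dict(np.load("t3.npz")); im=f["image"]
th=np.radians(8.3);X=np.array([np.cos(th),np.sin(th),0]);Y=np.array([-np.sin(th),np.cos(th),0]); stop=np.array([.5969,-.2854,0])
g=cv2.cvtColor(im,cv2.COLOR_BGR2GRAY).astype(np.float32)
samp=lambda a,p: cv2.remap(a,np.float32([[p[0]]]),np.float32([[p[1]]]),cv2.INTER_LINEAR)[0,0]
for ys in ((.06,.10),(.11,.15),(.16,.20)):
    print(ys,[ (int(o*1000),int(np.mean([samp(g,proj(f,stop+y*Y+o*X+[0,0,.08])) for y in np.linspace(*ys,15)]))) for o in np.arange(-.044,.04,.004)])
hsv=cv2.cvtColor(im,cv2.COLOR_BGR2HSV)
roi=np.zeros(g.shape,np.uint8);roi[165:196,325:345]=1
red=((hsv[...,0]<6)|(hsv[...,0]>174))&(hsv[...,1]>150)&(roi>0)
v,u=np.nonzero(red);print("red n",len(u)); 
for r in range(v.min(),v.max()+1): print(r,u[v==r].min(),u[v==r].max(),[int(x) for x in hsv[r,u[v==r],2]])
roi[:]=0;roi[165:192,345:358]=1
br=(abs(hsv[...,0].astype(int)-18)<7)&(hsv[...,1]>100)&(roi>0)
v,u=np.nonzero(br)
for r in range(v.min(),v.max()+1):
  if (v==r).any(): print("b",r,u[v==r].min(),u[v==r].max(),[int(x) for x in hsv[r,u[v==r],2]])
```

```text
(0.06, 0.1) [(-44, 44), (-39, 39), (-35, 47), (-31, 64), (-27, 75), (-23, 92), (-19, 105), (-15, 94), (-11, 78), (-7, 67), (-3, 43), (0, 55), (4, 79), (8, 83), (12, 85), (16, 102), (20, 115), (24, 116), (28, 116), (32, 110), (36, 92)]
(0.11, 0.15) [(-44, 38), (-39, 39), (-35, 38), (-31, 42), (-27, 58), (-23, 67), (-19, 82), (-15, 84), (-11, 76), (-7, 65), (-3, 42), (0, 56), (4, 79), (8, 82), (12, 86), (16, 103), (20, 112), (24, 114), (28, 115), (32, 114), (36, 114)]
(0.16, 0.2) [(-44, 81), (-39, 78), (-35, 72), (-31, 72), (-27, 67), (-23, 65), (-19, 71), (-15, 79), (-11, 74), (-7, 62), (-3, 42), (0, 60), (4, 79), (8, 82), (12, 79), (16, 73), (20, 75), (24, 72), (28, 76), (32, 80), (36, 80)]
red n 98
169 335 337 [80, 84, 85]
170 334 337 [72, 81, 84, 84]
171 334 338 [60, 77, 84, 83, 86]
172 334 338 [57, 76, 83, 83, 86]
173 334 338 [57, 76, 84, 84, 85]
174 333 338 [42, 48, 73, 82, 84, 85]
175 333 338 [40, 44, 71, 83, 84, 84]
176 335 339 [66, 81, 84, 84, 86]
177 336 339 [80, 84, 84, 84]
178 336 339 [82, 85, 84, 83]
179 336 339 [79, 85, 85, 85]
180 337 340 [84, 85, 84, 82]
181 337 340 [81
[... 242 characters left out ...]
339 [39, 41]
191 337 339 [41, 40, 41]
192 336 338 [42, 40, 41]
193 336 337 [39, 40]
b 170 350 352 [88, 91, 92]
b 171 350 353 [82, 91, 94, 95]
b 172 350 353 [79, 91, 91, 90]
b 173 349 353 [45, 71, 87, 91, 90]
b 174 349 353 [41, 62, 84, 91, 91]
b 175 350 353 [59, 83, 91, 92]
b 176 350 354 [49, 80, 91, 93, 95]
b 177 350 354 [47, 80, 91, 93, 93]
b 178 350 354 [45, 72, 88, 93, 92]
b 179 350 355 [40, 63, 86, 92, 92, 86]
b 180 350 354 [37, 58, 85, 92, 93]
b 181 350 355 [39, 48, 81, 92, 93, 95]
b 182 351 355 [44, 79, 93, 92, 92]
b 183 351 355 [49, 72, 86, 92, 91]
b 184 352 355 [57, 70, 70, 69]
b 185 351 354 [39, 45, 52, 54]
b 186 351 353 [38, 43, 45]
b 187 351 353 [42, 42, 48]
b 188 351 352 [49, 50]
```

Run:
```python
from h import *
f=dict(np.load("t3.npz"))
th=np.radians(8.3);X=np.array([np.cos(th),np.sin(th),0]);Y=np.array([-np.sin(th),np.cos(th),0]); stop=np.array([.5969,-.2854,0])
b=atz(f,337.2,178,.119)-stop; print("bridge off mm: across",b@X*1e3,"along(42.5)",b@Y*1e3)
for v,u in ((172,350.5),(182,351.9)):
  for z in(.10,.11): q=atz(f,u,v,z)-stop; print("stop face",z,q@X*1e3,q@Y*1e3)
tgt=stop+.0015*X+.160*Y; r=frame(th,0)
print(tgt)
plan([([.45,.12,.28],frame(np.radians(5.5),np.radians(15)),4),([tgt[0],tgt[1],.24],r,7)],-1)
```

```text
bridge off mm: across -0.4796636944331049 along(42.5) 46.29435878305981
stop face 0.1 17.879185402824085 -1.5251737505290206
stop face 0.11 14.986688929208107 0.3097025012438321
stop face 0.1 -15.067605152964548 0.07857336777351831
stop face 0.11 -17.738932127705855 1.902683777396269
[ 0.5752873  -0.12685934  0.        ]
[0.003, -0.086, -0.006, -2.7, 4.3, -31.5, -1]
[0.003, -0.086, -0.006, -5.4, 4.2, -31.1, -1]
[0.003, -0.086, -0.006, -8.1, 4.1, -30.6, -1]
[0.003, -0.086, -0.006, -10.8, 3.9, -29.7, -1]
[0.001, -0.037, -0.007, -37.0, 14.4, -4.0, -1]
[0.001, -0.037, -0.007, -37.3, 14.2, -2.6, -1]
[0.001, -0.037, -0.007, -37.4, 13.9, -1.2, -1]
[0.001, -0.037, -0.007, -37.6, 13.7, 0.1, -1]
[0.001, -0.037, -0.007, -37.6, 13.4, 1.5, -1]
[0.001, -0.037, -0.007, -37.6, 13.1, 2.9, -1]
[0.001, -0.037, -0.007, -37.6, 12.9, 4.3, -1]
```

Bridge, stop and groove all agree with the prediction to within 2–4 mm. Carrying the tube over the groove.

Request:
jog_arm(
  targets=[
    [0.003,-0.086,-0.006,-2.7,4.3,-31.5,-1],
    [0.003,-0.086,-0.006,-5.4,4.2,-31.1,-1],
    [0.003,-0.086,-0.006,-8.1,4.1,-30.6,-1],
    [0.003,-0.086,-0.006,-10.8,3.9,-29.7,-1],
    [0.001,-0.037,-0.007,-37.0,14.4,-4.0,-1],
    [0.001,-0.037,-0.007,-37.3,14.2,-2.6,-1],
    [0.001,-0.037,-0.007,-37.4,13.9,-1.2,-1],
    [0.001,-0.037,-0.007,-37.6,13.7,0.1,-1],
  ],
)

```text
time_s: 11.2
ee_pos: [0.5221, -0.022, 0.2565]
tcp_rot: [3.138, -0.115, 1.693]
ft_force: [-0.1, 0.9, -1.4]
finger_gap: 0.0334
gripper_force: 30.0
```

Request:
jog_arm(
  targets=[
    [0.001,-0.037,-0.007,-37.6,13.4,1.5,-1],
    [0.001,-0.037,-0.007,-37.6,13.1,2.9,-1],
    [0.001,-0.037,-0.007,-37.6,12.9,4.3,-1],
    [0,0,0,0,0,0,-1],
    [0,0,0,0,0,0,-1],
  ],
)

```text
time_s: 11.82
ee_pos: [0.5752, -0.1258, 0.2389]
tcp_rot: [3.14, -0.006, 1.714]
ft_force: [-0.1, -0.1, -1.3]
finger_gap: 0.0333
gripper_force: 30.0
```

Run:
```python
from h import *
w=eyes.grab_frame("wrist"); im=w["image"].copy(); np.savez("w4.npz",**w)
th=np.radians(8.3);X=np.array([np.cos(th),np.sin(th),0]);Y=np.array([-np.sin(th),np.cos(th),0]); stop=np.array([.5969,-.2854,0])
for y in (.20,.22,.24,.26):
  for o,c in((-.017,(0,0,255)),(.017,(0,0,255)),): cv2.circle(im,tuple(int(v) for v in proj(w,stop+y*Y+(o+.0015)*X+[0,0,.08])),2,c,-1)
for o in(-.075,.075):
  for y in(.275,): cv2.circle(im,tuple(int(v) for v in proj(w,stop+y*Y+(o+.012)*X+[0,0,.125])),3,(0,255,0),-1)
cv2.imwrite("pics/w4.png",im)
s=bot.sense();print(s["time_s"],s["ee_pos"],s["tcp_rot"],s["ft_force"],s["joints"])
p,r=tool();M=r.as_matrix()
for k in (0,.045,.075): print("tube pt",k,[proj(w,p-M[:,2]*d+M[:,0]*k).round(0) for d in(.006,.008,.025)])
plan([(list((stop+.0015*X+.16*Y)[:2])+[.11],frame(th,0),6)],-1)
```

```text
11.875 [ 0.57530598 -0.12550399  0.23908118] [ 3.13899347 -0.00563689  1.7143375 ] [ 0.45582635  0.7189568  -2.09598489] [-0.30584197  0.0920421   1.49232966  0.0062069   1.55732874 -0.44945975]
tube pt 0 [array([280., 268.]), array([280., 270.]), array([280., 286.])]
tube pt 0.045 [array([280., 175.]), array([280., 175.]), array([280., 182.])]
tube pt 0.075 [array([280., 105.]), array([280., 105.]), array([281., 103.])]
[0.0, -0.001, -0.0, -0.3, -0.1, 21.5, -1]
[0.0, -0.001, -0.0, -0.3, -0.1, 21.5, -1]
[0.0, -0.001, -0.0, -0.3, -0.1, 21.5, -1]
[0.0, -0.001, -0.0, -0.3, -0.1, 21.5, -1]
[0.0, -0.001, -0.0, -0.3, -0.1, 21.5, -1]
[0.0, -0.001, -0.0, -0.2, -0.0, 21.5, -1]
```

View pics/w4.png

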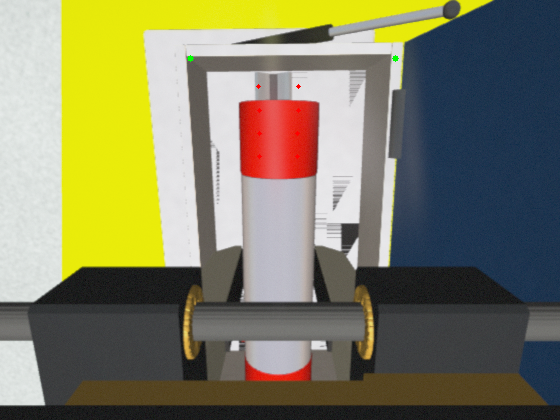

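The wrist view shows the tube held square (column ≈279); the groove's dark centre line is at column ≈274, so about 3–4 mm towards -tool-y. I'll shift by half to most of that and lower.

Request:
jog_arm(
  targets=[
    [0,0,0,0,-1,24,-1],
    [0,0,0,0,-1,26,-1],
    [0,0,0,0,-0.7,26,-1],
    [0,0,0,0,0,26,-1],
    [0,0,0,0,0,20,-1],
    [0,-0.004,0,0,0,14,-1],
    [0,0,0,0,0,6,-1],
    [0,0,0,0,0,0,-1],
  ],
)

```text
time_s: 12.88
ee_pos: [0.5736, -0.1255, 0.0967]
tcp_rot: [3.139, -0.001, 1.715]
ft_force: [-0.1, -0.0, -1.2]
finger_gap: 0.0334
gripper_force: 30.0
```

Request:
jog_arm(
  targets=[
    [0,0,0,0,0,3,-1],
    [0,0,0,0,0,2,-1],
    [0,0,0,0,0,2,-1],
    [0,0,0,0,0,0,-1],
  ],
)

```text
time_s: 13.38
ee_pos: [0.5734, -0.1256, 0.0895]
tcp_rot: [3.139, -0.001, 1.715]
ft_force: [-0.1, -0.6, -1.9]
finger_gap: 0.0335
gripper_force: 30.0
```

Request:
jog_arm(
  targets=[
    [0,0,0,0,0,1.5,-1],
    [0,0,0,0,0,1.5,-1],
    [0,0,0,0,0,0,-1],
  ],
)

```text
time_s: 13.75
ee_pos: [0.5733, -0.1255, 0.0864]
tcp_rot: [3.139, -0.001, 1.715]
ft_force: [0.2, -0.5, -1.3]
finger_gap: 0.0332
gripper_force: 30.0
```

Request:
jog_arm(
  targets=[
    [0,0,0,0,0,1,-1],
    [0,0,0,0,0,0.5,-1],
    [0,0,0,0,0,0,-1],
  ],
)

```text
time_s: 14.12
ee_pos: [0.5735, -0.1256, 0.0851]
tcp_rot: [3.139, -0.001, 1.715]
ft_force: [0.2, -0.1, -1.9]
finger_gap: 0.0334
gripper_force: 30.0
```

Request:
jog_arm(
  targets=[
    [0,0,0,0,0,0.8,-1],
    [0,0,0,0,0,0.7,-1],
    [0,0,0,0,0,0,-1],
  ],
)

```text
time_s: 14.5
ee_pos: [0.5734, -0.1255, 0.0835]
tcp_rot: [3.139, -0.001, 1.715]
ft_force: [0.5, -0.6, -1.1]
finger_gap: 0.0331
gripper_force: 30.0
```

Request:
jog_arm(
  targets=[
    [0,0,0,0,0,0.7,-1],
    [0,0,0,0,0,0.3,-1],
    [0,0,0,0,0,0,-1],
  ],
)

```text
time_s: 14.88
ee_pos: [0.5734, -0.1256, 0.0825]
tcp_rot: [3.139, -0.001, 1.715]
ft_force: [-0.5, -0.8, -1.3]
finger_gap: 0.0332
gripper_force: 30.0
```

Request:
jog_arm(
  targets=[
    [0,0,0,0,0,0.5,-1],
    [0,0,0,0,0,0.3,-1],
    [0,0,0,0,0,0,-1],
  ],
)

```text
time_s: 15.25
ee_pos: [0.5735, -0.1256, 0.0819]
tcp_rot: [3.139, -0.001, 1.715]
ft_force: [-0.9, -0.7, -0.8]
finger_gap: 0.0331
gripper_force: 30.0
```

Request:
jog_arm(
  targets=[
    [0,0,0,0,0,0.4,-1],
    [0,0,0,0,0,0.3,-1],
    [0,0,0,0,0,0,-1],
  ],
)

```text
time_s: 15.62
ee_pos: [0.5736, -0.1256, 0.0817]
tcp_rot: [3.139, -0.001, 1.715]
ft_force: [-3.2, 0.5, 4.1]
finger_gap: 0.0334
gripper_force: 30.0
```

Request:
jog_arm(
  targets=[
    [0,0,0,0,-0.7,0,-1],
    [0,0,0,0,-0.5,0,-1],
    [0,0,0,0,0,0,-1],
  ],
)

```text
time_s: 16.0
ee_pos: [0.5727, -0.1257, 0.0812]
tcp_rot: [3.138, -0.001, 1.715]
ft_force: [1.4, 0.4, 0.4]
finger_gap: 0.0335
gripper_force: 30.0
```

Request:
jog_arm(
  targets=[
    [0,0,0,0,0,0.5,-1],
    [0,0,0,0,0,0,-1],
  ],
)

```text
time_s: 16.25
ee_pos: [0.5727, -0.1257, 0.0811]
tcp_rot: [3.138, -0.001, 1.715]
ft_force: [0.6, 1.1, 3.9]
finger_gap: 0.0332
gripper_force: 30.0
```

Vertical contact with no side force, so it is seated. I'll open slightly, raise 4 mm and regrip lightly for the slide.

Request:
jog_arm(
  targets=[
    [0,0,0,0,0,-0.4,-0.1],
    [0,0,0,0,0,0,-0.1],
    [0,0,0,0,0,-2,-0.1],
    [0,0,0,0,0,-2,-0.1],
    [0,0,0,0,0,0,-1],
    [0,0,0,0,0,0,-1],
    [0,0,0,0,0,0,-1],
    [0,0,0,0,0,0,-1],
  ],
  newtons=12,
)

```text
time_s: 17.25
ee_pos: [0.5723, -0.1258, 0.0852]
tcp_rot: [3.139, -0.001, 1.715]
ft_force: [-3.0, -0.6, 3.9]
finger_gap: 0.0336
gripper_force: 12.0
```

Run:
```python
from h import *
th=np.radians(8.3);X=np.array([np.cos(th),np.sin(th),0]);Y=np.array([-np.sin(th),np.cos(th),0]); stop=np.array([.5969,-.2854,0])
s=bot.sense();d=s["ee_pos"]-stop;print(s["time_s"],s["ee_pos"],s["finger_gap"],s["gripper_force"],s["ft_force"],"along",d@Y,"across",d@X)
```

```text
17.25 [ 0.57226656 -0.12583004  0.08520307] 0.03362943275396619 12.000516057014465 [-2.97620497 -0.58276016  3.93239556] along 0.16145458420688633 across -0.0013405080302740001
```

Request:
jog_arm(
  targets=[
    [0,0,0,-4,0,0,-1],
    [0,0,0,-6,0,0,-1],
    [0,0,0,-6,0,0,-1],
    [0,0,0,-6,0,0,-1],
    [0,0,0,-4,0,0,-1],
  ],
)

```text
time_s: 17.88
ee_pos: [0.576, -0.1503, 0.0852]
tcp_rot: [3.139, -0.003, 1.715]
ft_force: [-3.4, 6.5, 6.3]
finger_gap: 0.0336
gripper_force: 12.0
```

Request:
jog_arm(
  targets=[
    [0,0,0,-6,0,0,-1],
    [0,0,0,-6,0,0,-1],
    [0,0,0,-6,0,0,-1],
    [0,0,0,-6,0,0,-1],
    [0,0,0,-4,0,0,-1],
  ],
)

```text
time_s: 18.5
ee_pos: [0.5804, -0.1781, 0.0852]
tcp_rot: [3.138, -0.003, 1.715]
ft_force: [-2.0, 5.8, 5.0]
finger_gap: 0.0336
gripper_force: 12.0
```

Request:
jog_arm(
  targets=[
    [0,0,0,-6,0,0,-1],
    [0,0,0,-6,0,0,-1],
    [0,0,0,-6,0,0,-1],
    [0,0,0,-3,0,0,-1],
    [0,0,0,0,0,0,-1],
  ],
)

```text
time_s: 19.12
ee_pos: [0.5837, -0.1997, 0.0852]
tcp_rot: [3.138, -0.001, 1.715]
ft_force: [0.5, 4.0, 3.7]
finger_gap: 0.0336
gripper_force: 12.0
```

Run:
```python
from h import *
w=eyes.grab_frame("wrist");im=w["image"];np.savez("w5.npz",**w)
hsv=cv2.cvtColor(im,cv2.COLOR_BGR2HSV)
old=dict(np.load("w4.npz"))["image"];ho=cv2.cvtColor(old,cv2.COLOR_BGR2HSV)
for n,h in(("held",ho),("now",hsv)):
  red=((h[...,0]<6)|(h[...,0]>174))&(h[...,1]>150); c=red[:260,260:300].any(1); v=np.nonzero(c)[0]; print(n,v.min(),v.max())
th=np.radians(8.3);X=np.array([np.cos(th),np.sin(th),0]);Y=np.array([-np.sin(th),np.cos(th),0]); stop=np.array([.5969,-.2854,0])
s=bot.sense();d=s["ee_pos"]-stop;print(s["time_s"],s["ee_pos"],s["ft_force"],"along",d@Y,"across",d@X)
p,r=tool();M=r.as_matrix()
for k in (.035,.04,.045,.05): print(k,[proj(w,p-M[:,2]*d+M[:,0]*k)[1].round(0) for d in(-.0055+.017,)])
for k in (.07,.075,.08): print(k,proj(w,p+M[:,2]*.0-M[:,2]*(.005+.017-.005)+M[:,0]*k)[1].round())
o=dict(np.load("w4.npz"))
```

```text
held 100 178
now 100 175
19.175 [ 0.58367019 -0.1996726   0.08520851] [2.81552171 4.19961418 3.66293662] along 0.0867392792810251 across -0.000715960607331628
0.035 [np.float64(200.0)]
0.04 [np.float64(189.0)]
0.045 [np.float64(177.0)]
0.05 [np.float64(166.0)]
0.07 118.0
0.075 105.0
0.08 92.0
```

The tube moves with the gripper without slipping. About 12 mm remain; closing in slowly.

Request:
jog_arm(
  targets=[
    [0,0,0,-3,0,0,-1],
    [0,0,0,-2,0,0,-1],
    [0,0,0,-2,0,0,-1],
    [0,0,0,-1,0,0,-1],
    [0,0,0,0,0,0,-1],
  ],
)

```text
time_s: 19.8
ee_pos: [0.5849, -0.2076, 0.0852]
tcp_rot: [3.137, -0.001, 1.715]
ft_force: [2.7, 5.0, 3.3]
finger_gap: 0.0337
gripper_force: 12.0
```

Request:
jog_arm(
  targets=[
    [0,0,0,-1,0,0,-1],
    [0,0,0,-1,0,0,-1],
    [0,0,0,0,0,0,-1],
  ],
)

```text
time_s: 20.18
ee_pos: [0.5852, -0.2096, 0.0852]
tcp_rot: [3.137, -0.001, 1.715]
ft_force: [3.5, 3.9, 4.0]
finger_gap: 0.0339
gripper_force: 12.0
```

Request:
jog_arm(
  targets=[
    [0,0,0,-1,0,0,-1],
    [0,0,0,-1,0,0,-1],
    [0,0,0,0,0,0,-1],
  ],
)

```text
time_s: 20.55
ee_pos: [0.5854, -0.2108, 0.0852]
tcp_rot: [3.138, -0.002, 1.715]
ft_force: [2.5, 7.3, 4.5]
finger_gap: 0.0335
gripper_force: 12.0
```

Request:
jog_arm(
  targets=[
    [0,0,0,-1,0,0,-1],
    [0,0,0,-1,0,0,-1],
    [0,0,0,0,0,0,-1],
  ],
)

```text
time_s: 20.92
ee_pos: [0.5854, -0.2111, 0.0851]
tcp_rot: [3.138, -0.005, 1.716]
ft_force: [0.7, 13.9, 8.1]
finger_gap: 0.0333
gripper_force: 12.0
```

Request:
jog_arm(
  targets=[
    [0,0,0,-1,0,0,-1],
    [0,0,0,-1,0,0,-1],
    [0,0,0,0,0,0,-1],
  ],
)

```text
time_s: 21.3
ee_pos: [0.5857, -0.2127, 0.0849]
tcp_rot: [3.138, -0.005, 1.716]
ft_force: [1.0, 15.0, 6.5]
finger_gap: 0.0337
gripper_force: 12.0
```

The force rose to 14–15 N and the fingers began to slip, so the tube is against the stop. Releasing and withdrawing straight up.

Request:
jog_arm(
  targets=[
    [0,0,0,0,0,0,0.05],
    [0,0,0,0,0,0,0.05],
    [0,0,0,0,0,0,0.05],
    [0,0,0,0,0,-8,0.05],
    [0,0,0,0,0,-20,0.05],
    [0,0,0,0,0,-40,0.05],
    [0,0,0,0,0,-50,0.05],
    [0,0,0,0,0,-50,0.05],
  ],
)

```text
time_s: 22.3
ee_pos: [0.5849, -0.2161, 0.2565]
tcp_rot: [3.137, 0.0, 1.715]
ft_force: [0.5, 0.4, 0.7]
finger_gap: 0.0491
gripper_force: 0.0
```

Request:
jog_arm(
  targets=[
    [0,0,0,30,-40,-20,0.05],
    [0,0,0,50,-30,0,0.05],
    [0,0,0,60,-10,0,0.05],
    [0,0,0,60,-10,0,0.05],
    [0,0,0,60,-10,0,0.05],
    [0,0,0,60,-10,0,0.05],
    [0,0,0,0,0,0,0.05],
  ],
)

```text
time_s: 23.18
ee_pos: [0.4293, 0.0883, 0.275]
tcp_rot: [3.136, -0.002, 1.721]
ft_force: [-0.1, -0.4, -0.1]
finger_gap: 0.0488
gripper_force: 0.0
```

Run:
```python
from h import *
f=eyes.grab_frame("top");g=eyes.grab_frame("scene");s=bot.sense();print(s["time_s"],s["ee_pos"])
a=cv2.resize(f["image"][115:255,140:410],(797,413),interpolation=cv2.INTER_CUBIC)
b=cv2.resize(g["image"][150:300,100:500],(480,180))
o=np.zeros((595,800,3),np.uint8);o[:413,:797]=a;o[413:593,:480]=b;cv2.imwrite("pics/end.png",np.clip(o*1.5,0,255).astype(np.uint8))
```

```text
23.275 [0.43037928 0.08512093 0.27443483]
```

View pics/end.png

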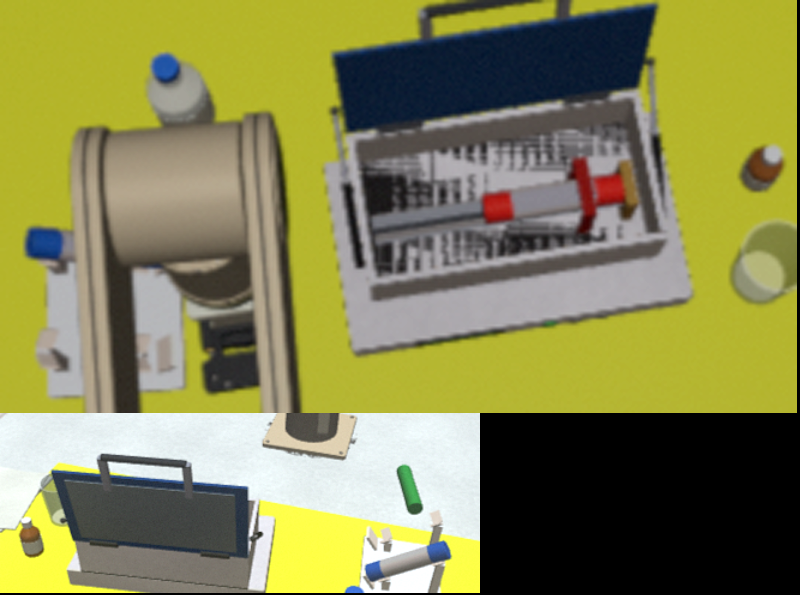

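The last picture shows the tube in the groove under the bridge with its red end at the brass stop (≈(623,190)). The lid is up, and the blue tube, bottles and beaker are where they were.

```bash
python3 -c "
from bench import workorder
print(workorder.job_done())"
```

```text
the job is handed in; nothing more can be done
None
```

The job is handed in: the lid stands open by itself, and the red-capped tube lies in the groove under the bridge, pushed against the brass stop until the force rose to about 15 N; the blue-capped tube, bottles and beaker were left alone, and the last move ended at 23 s.

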